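Draw the high window vent shut with the hook pole

ROBOT

A 6-joint arm with a two-finger parallel gripper is mounted at the origin on the work surface. World frame = base frame: x ahead of the robot, y to its left, z up, the work surface at z = 0. Lengths are in m, angles in rad, forces in N, time in s.
With the tool pointing down it reaches from about 0.35 to 0.975 m from the base axis. Payload 4.9 kg.
Tool frame: the origin (TCP) lies at the very end of the fingers, on their centre line; the grasp point (between the pads) lies 19 mm behind it; y points along the fingers, z is the direction in which the jaws open and shut, and the axes are right-handed (so a half turn about y gives the same grasp; the last joint's range is limited). The gripper opens to 85 mm and grips with 20 to 120 N. Pads are 22 mm wide; open, the fingers measure 114 mm over their backs; the gripper's body (76 mm by 85 mm) begins 54 mm behind the grasp point. The pads swing forward as they close: fully open they stand 13 mm farther back than shut.
Start: joints at [-1.435, 0.053, 1.613, -0, 1.476, -0.119], TCP at [0.158, -0.605, 0.231] pointing down, gripper open.
Joint ranges: [-3.01, 3.01], [-1.01, 2.22], [0.06, 2.58], [-1.02, 4.17], [0.09, 2.62], [-3.14, 3.14]. Speed limits (rad/s): [2.57, 2.57, 3.14, 3.14, 3.14, 3.14].

INTERFACE

Orientations are given as a rotation vector (axis times angle).
In Python, from station import monitor, viewer, ticket gives the robot as it stands.
- The arm moves only by the tool servo_tool, never from a script. Its argument "commands" is one flat list of numbers, 7 for each row, row after row: the turn, a rotation vector about the tool's x, y, z in rad, then the shift along the tool's x, y, z in cm, then the opening, from 0 (shut) to 1 (fully open). In form: [rx, ry, rz, dx, dy, dz, claw, rx, ry, rz, dx, dy, dz, claw, ...]. A call has 1 to 20 rows; each row shifts and turns the pose as measured when the row begins, along the tool's axes as they then stand; what a row does not reach is not made up. A row lasts 1/10 s, in which the tool goes at most 50 mm and 8.59 degrees, less where a joint would pass 70% of its speed; a pose out of reach is approached as far as the arm can. A call is refused whole if a number of a shift passes 5 or a number of a turn 0.15, either way. A call with a gripper value outside its range is refused whole. The fingers move at their own pace and stop on an object; "grip_force" is the grip in N (left out, the last holds). Time passes only in rows, so rows that do not move let the fingers close. It gives the time, the measured TCP pose, the force and the opening at its end, in the units of the state.
- monitor.get_obs(): the state, without advancing time (a new reading comes with each control period).
- viewer.get_image(name): name is "scene" or "top" or "wrist"; returns a dict with "frame" (400x640x3 uint8, red, green, blue), "depth" (400x640 float32, m along the optical axis (not along the pixel's ray), 0 where there is no reading), "camera_matrix" (3x3 intrinsics, pixels), "cam_to_world" (4x4, takes a point from camera to world coordinates). Camera axes: x right, y down, z forward; pixel columns grow to the right and rows downward; lengths in m; the calibration is good to about 2 mm. A picture is of the moment at which its call begins.
- ticket.finish_job(): hands the job in, once; it reports no verdict.
The state is a dict: "t": time; "q": joint angles; "dq": joint speeds; "effort": joint torques, N m; "tool_pos": TCP position; "tool_rot": TCP orientation; "contact_force": force on the tool from outside, world axes, zero at the start; "wrist_torque": the same for the moment, N m; "opening": finger opening in m.
Only numpy, scipy, OpenCV 4.12 (cv2) and the standard library are available. Lean on these libraries where they do the work, as an engineer would, in place of code of your own. Each camera call takes 0.05 s, during which the arm holds its last target.

TASK

The egg steam has cleared: take the window pole from its rack, put its hook through the ring eye on the vent flap in the upper part of the window, and draw the flap gently shut until it is fully home, without letting it slam. Then unhook so that the flap stays shut and lay the pole back in both brackets of its rack as it lay before. Touch the window only with the pole, never force it, and leave the other things on the shelf where they are.

Things in the scene. Friction and masses are not known exactly. Their poses are not given: they have to be found in the camera images.
- pole: Loose wooden window pole, 0.22 kg, 20 x 20 mm square section, 720 mm long. Origin on its axis at mid length, about its centre of mass. y runs along it to the hook end (nearer the window), z is up as it lies in the rack. A 6 mm steel rod goes on along the axis to y = 400 mm and turns square there, along pole +x, as a straight beak whose tip is 48 mm off the axis.
- hook (a point): Middle of the straight beak, 22.5 mm from the pole axis along pole x and 400 mm from the pole's origin along pole y; axes those of the pole. The beak is 6 mm thick and runs along x.
- pole_rack: Fixed rack the pole lies in: wooden rail 45 x 460 x 8 mm along y, origin under its middle, with steel U brackets at y = -190 and +190 mm (14 mm long). Seats 50 mm above the shelf (pole axis 60 mm), 30 mm wide, upright to 68 mm, then flaring to 52 mm wide at 84 mm. At the start the pole's axes are parallel to the rack's and its origin within 30 mm along y of the rack's.
- window: Fixed window, left. y points level outdoors, x along the wall, z up. The flap hinges at y = 30, z = 607 mm. Origin mid-width, in the plane of the shut flap's inner face. The flap's opening is 420 mm wide, from 325 (top of the transom rail) to 610 mm above the origin. The frame stands in to y = -45 mm, the wall to -60, the sill board (30 mm up) to -85.
- flap_eye (a point): Centre of the steel ring eye on the flap's inner face; axes turn with the flap, equal the window's when shut. Ring hole 30 mm wide, wire 5 mm; hole axis is x (level, along the wall), so the beak goes in sideways, from either side. Centre 38 mm in from the flap's face, 82 mm above its lower edge; in flap axes at y = -68 mm from the flap's origin.
- vent_flap: White top-hung vent flap, 404 x 275 x 30 mm, 0.7 kg. Axes equal the window's when shut against its stop; open, it is turned about its x with its lower edge outdoors (z tilted 0.28 to 0.48 rad at the start, at most 0.7). Origin at eye height on its outer face; hinge line along x, 195 mm above that along its z. Stiff hinge: stays where left, takes up to 4 N at the eye; no latch.
- egg_cooker: Steel-grey egg cooker with a domed lid and a toggle switch in front, 184 mm across, 172 mm high, origin under its centre. To be left alone.
- egg_rack: Aluminium wire egg rack, 176 x 110 x 48 mm high, origin under its centre. To be left alone.
- cup_stack: Three stacked white melamine egg cups, 51 mm across, 104 mm high, origin under the centre. To be left alone.
- pot: Lidded blue ceramic pot, 120 mm across, 124 mm high, origin under its centre. To be left alone.

How it is judged:
By the outcome, as a careful person would: the job done as asked, in the order asked, and still so for the second after the job is handed in, with the robot touching nothing.
It also fails if it takes over 58 s, if anything falls off the work surface, if the arm or the gripper's body presses on something with over 40 N, if the wrist force passes 120 N, or if a joint passes its speed limit or range.

## Working session

There is one attempt and no reset: what is moved stays moved. The work goes in short steps, Python scripts to look and compute and a tool call to move; the robot and the scene stay as the last step left them, time stands still between calls to the robot, and variables do not carry over. Pictures are saved under pics/ and viewed, and the job is handed in when it is done.

Besides the shell and the picture viewer there is one more tool, called after "Emit:" by a JSON object that holds its "api" and its "payload", one argument or row to a line. servo_tool: Moves the arm, as the interface text tells. Its arguments: {"type":"object","properties":{"commands":{"type":"array","items":{"type":"number"}},"grip_force":{"type":"number"}},"required":["commands"]}

```bash
ls; mkdir -p pics
cat > h.py <<'E'
import numpy as np, cv2
from station import monitor, viewer, ticket
from scipy.spatial.transform import Rotation as R
def shot(name,fn):
    d=viewer.get_image(name)
    cv2.imwrite('pics/'+fn+'.png',d['frame'][:,:,::-1])
    np.savez('pics/'+fn+'.npz',**d)
    return d
def load(fn): return dict(np.load('pics/'+fn+'.npz'))
def cloud(d):
    K=d['camera_matrix'];T=d['cam_to_world'];z=d['depth']
    v,u=np.mgrid[0:z.shape[0],0:z.shape[1]]
    P=np.stack([(u-K[0,2])/K[0,0]*z,(v-K[1,2])/K[1,1]*z,z],-1)
    W=P@T[:3,:3].T+T[:3,3]; W[z<=0]=np.nan
    return W
def proj(d,p):
    T=np.linalg.inv(d['cam_to_world']);c=T[:3,:3]@np.array(p)+T[:3,3];k=d['camera_matrix']@c
    return k[:2]/k[2]
E
python3 - <<'E'
from h import *
o=monitor.get_obs()
for k,v in o.items(): print(k,np.round(v,4))
for n in ['scene','top','wrist']:
    d=shot(n,n+'0'); print(n,d['camera_matrix'].round(1).tolist(),d['cam_to_world'].round(3).tolist())
print(R.from_rotvec(o['tool_rot']).as_matrix().round(3))
E
```

```text
pics
t 0.0
q [-1.435   0.0533  1.6143 -0.      1.476  -0.119 ]
dq [-0.0005  0.0007 -0.0003  0.0011  0.0008 -0.0011]
effort [ 3.00000e-04 -3.93687e+01 -3.70171e+01 -0.00000e+00  7.10000e-03
  0.00000e+00]
tool_pos [ 0.1575 -0.6042  0.2301]
tool_rot [-0.2672  2.0878 -2.0835]
contact_force [ 0.5377 -0.0011  0.4969]
wrist_torque [ 0.0314 -0.012   0.0565]
opening 0.0853
scene [[433.8, 0.0, 318.0], [0.0, 433.8, 209.6], [0.0, 0.0, 1.0]] [[0.876, 0.398, -0.272, 1.004], [0.482, -0.71, 0.514, -0.72], [0.011, -0.581, -0.814, 1.495], [0.0, 0.0, 0.0, 1.0]]
top [[388.8, 0.0, 328.7], [0.0, 388.8, 202.9], [0.0, 0.0, 1.0]] [[-0.002, -0.984, 0.178, 0.328], [-1.0, 0.003, 0.003, 0.051], [-0.004, -0.178, -0.984, 1.594], [0.0, 0.0, 0.0, 1.0]]
wrist [[354.4, 0.0, 318.2], [0.0, 354.4, 194.7], [0.0, 0.0, 1.0]] [[0.253, -0.935, -0.249, 0.22], [-0.968, -0.244, -0.064, -0.587], [-0.001, 0.257, -0.966, 0.373], [0.0, 0.0, 0.0, 1.0]]
[[-0.968 -0.     0.252]
 [-0.252  0.002 -0.968]
 [-0.    -1.    -0.002]]
```

View pics/scene0.png

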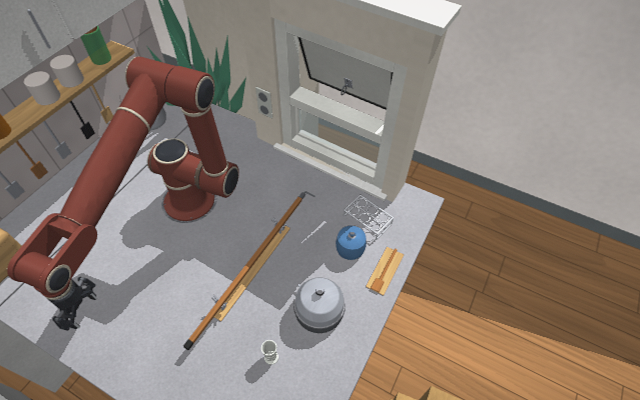

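View pics/top0.png

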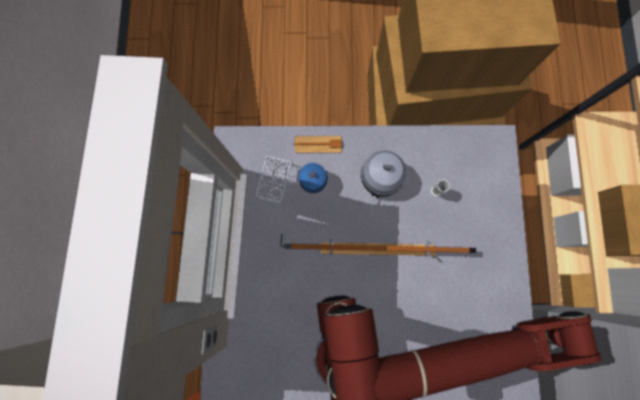

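View pics/wrist0.png

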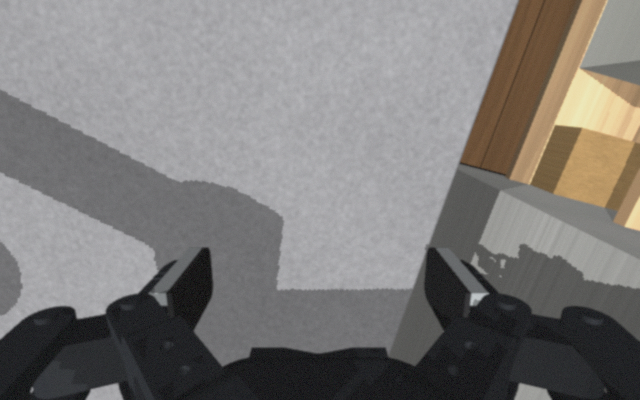

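The pole lies along world y, with its hook at about (308,194) in the scene view and (284,240) in the top view. The beak points to +x. The flap eye is near (347,85) in the scene view. Next I'll measure these.

Run:
```python
from h import *
d=load('scene0');f=d['frame'][:,:,::-1]
a=cv2.resize(f[20:160,260:420],None,fx=5,fy=5,interpolation=cv2.INTER_CUBIC)[:600];cv2.imwrite('pics/w.png',a)
a=cv2.resize(f[180:360,170:330],None,fx=3.3,fy=3.3,interpolation=cv2.INTER_CUBIC);cv2.imwrite('pics/p.png',a)
t=load('top0');a=cv2.resize(t['frame'][220:270,270:490,::-1],None,fx=3.6,fy=3.6,interpolation=cv2.INTER_CUBIC);cv2.imwrite('pics/pt.png',a)
W=cloud(d);Wt=cloud(t)
print('scene pts')
for u,v in [(347,84),(345,82),(347,88),(330,60),(360,70),(320,90),(375,100),(310,50),(340,112),(372,130),(330,165),(290,100),(390,120),(268,110)]:
    print((u,v),W[v,u].round(3))
```

```text
scene pts
(347, 84) [0.45  0.548 0.408]
(345, 82) [0.44  0.55  0.412]
(347, 88) [0.442 0.57  0.37 ]
(330, 60) [0.38  0.532 0.502]
(360, 70) [0.508 0.521 0.511]
(320, 90) [-0.121  1.4   -0.45 ]
(375, 100) [0.567 0.566 0.365]
(310, 50) [0.294 0.533 0.514]
(340, 112) [0.459 0.48  0.323]
(372, 130) [0.612 0.452 0.321]
(330, 165) [0.442 0.448 0.029]
(290, 100) [0.239 0.461 0.305]
(390, 120) [0.678 0.438 0.414]
(268, 110) [0.133 0.446 0.216]
```

View pics/w.png

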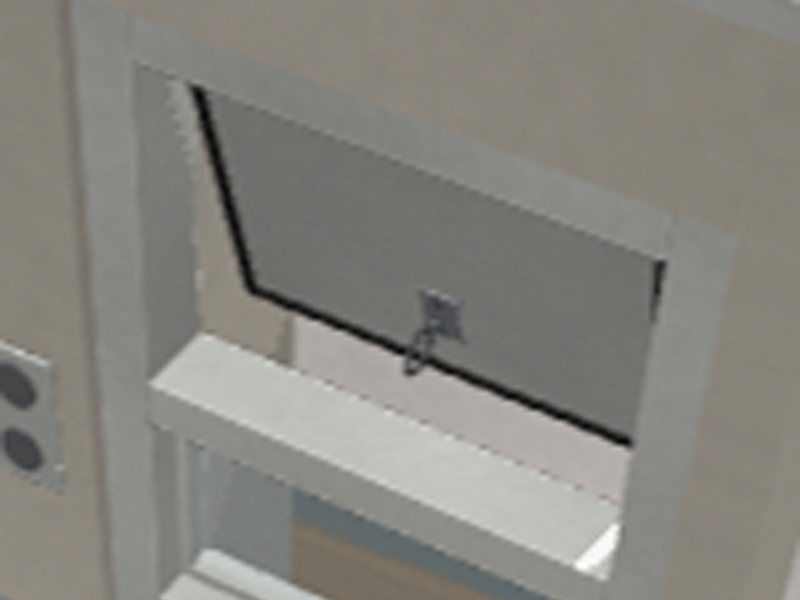

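View pics/p.png

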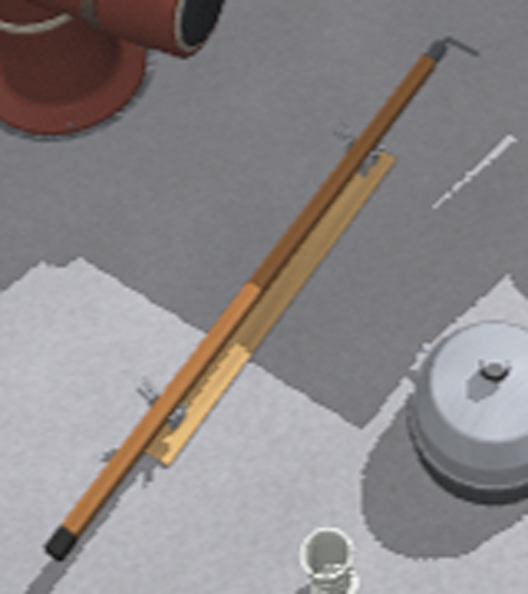

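View pics/pt.png

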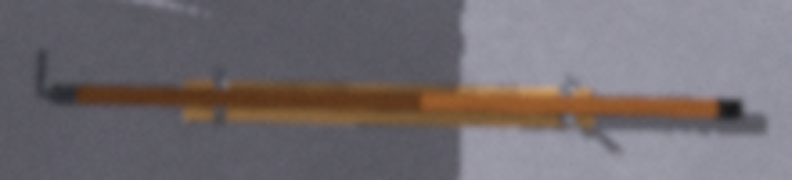

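Run:
```python
from h import *
from numpy.linalg import svd
for n in ['scene0','top0']:
    d=load(n);W=cloud(d)
    hsv=cv2.cvtColor(d['frame'],cv2.COLOR_RGB2HSV)
    # pole: height band 
    m=(W[...,2]>0.055)&(W[...,2]<0.085)&(W[...,0]>0.25)&(W[...,0]<0.48)&(W[...,1]<0.4)&(W[...,1]>-0.5)
    P=W[m]; 
    v,u=np.nonzero(m)
    print(n,m.sum(),'y',P[:,1].min(),P[:,1].max(),'z med',np.median(P[:,2]))
    q=P[(abs(P[:,1])<.3)];
    A=np.polyfit(q[:,1],q[:,0],1); r=q[:,0]-np.polyval(A,q[:,1]);
    k=abs(r)<.014; A=np.polyfit(q[k,1],q[k,0],1);print('x=a*y+b',A,r.std())
    for y0 in np.arange(-.45,.42,.05):
        s=P[abs(P[:,1]-y0)<.01]; 
        if len(s): print(round(y0,2),s.min(0).round(3),s.max(0).round(3),np.median(s,0).round(3))
    e=P[P[:,1]>P[:,1].max()-.05]; print(e[np.argsort(-e[:,1])][:12].round(3).tolist())
    e=P[np.argsort(P[:,1])][:5].round(3).tolist();print(e)
d=load('scene0');W=cloud(d)
def plane(m):
    P=W[m];P=P[np.isfinite(P).all(1)];
    for _ in range(4):
        c=np.median(P,0);U,S,Vt=svd(P-P.mean(0),full_matrices=False);n=Vt[2];c=P.mean(0);r=(P-c)@n;P=P[abs(r)<max(2*r.std(),.002)]
    n=n*np.sign(n[1] if abs(n[1])>abs(n[2]) else n[2]);return c.round(4),n.round(4),r.std().round(4),len(P)
def box(u0,u1,v0,v1):
    m=np.zeros(W.shape[:2],bool);m[v0:v1,u0:u1]=True;return m
print('flap',plane(box(318,372,50,72)))
print('wall below',plane(box(248,262,60,85)), plane(box(250,300,0,15)), plane(box(404,420,60,110)))
print('frame left',plane(box(278,284,60,120)),'frame right',plane(box(394,402,80,140)))
print('rail top',plane(box(300,365,98,118)))
```

```text
scene0 1217 y -0.4997794826039971 0.24484647050599795 z med 0.06827797204272157
x=a*y+b [0.02358564 0.42621534] 0.008111924187606097
-0.45 [ 0.403 -0.46   0.056] [ 0.425 -0.44   0.077] [ 0.416 -0.452  0.068]
-0.4 [ 0.404 -0.41   0.056] [ 0.425 -0.39   0.078] [ 0.417 -0.4    0.068]
-0.35 [ 0.393 -0.359  0.056] [ 0.444 -0.34   0.083] [ 0.419 -0.348  0.068]
-0.3 [ 0.405 -0.31   0.056] [ 0.427 -0.291  0.075] [ 0.42  -0.299  0.069]
-0.25 [ 0.408 -0.259  0.056] [ 0.429 -0.24   0.077] [ 0.421 -0.249  0.07 ]
-0.2 [ 0.41  -0.21   0.055] [ 0.431 -0.19   0.074] [ 0.422 -0.201  0.068]
-0.15 [ 0.41  -0.16   0.058] [ 0.433 -0.14   0.073] [ 0.423 -0.151  0.068]
-0.1 [ 0.414 -0.109  0.058] [ 0.433 -0.091  0.075] [ 0.425 -0.1    0.068]
-0.05 [ 0.413 -0.059  0.056] [ 0.433 -0.041  0.074] [ 0.425 -0.048  0.066]
-0.0 [ 0.415 -0.01   0.055] [0.435 0.01  0.076] [0.426 0.001 0.069]
0.05 [0.396 0.04  0.056] [0.447 0.06  0.082] [0.424 0.049 0.068]
0.1 [0.417 0.094 0.061] [0.437 0.11  0.074] [0.427 0.101 0.068]
0.15 [0.415 0.14  0.059] [0.439 0.158 0.079] [0.432 0.151 0.067]
0.2 [0.419 0.19  0.055] [0.439 0.2
[... 2070 characters left out ...]
flap (array([0.4509, 0.5042, 0.5416]), array([0.0193, 0.8599, 0.5101]), np.float64(0.0075), 1148)
wall below (array([0.0702, 0.4654, 0.3755]), array([ 0.7363,  0.6762, -0.0252]), np.float64(0.0144), 349) (array([0.204 , 0.4475, 0.6993]), array([0.051 , 0.9986, 0.0106]), np.float64(0.002), 668) (array([0.7299, 0.4194, 0.6039]), array([0.0656, 0.9978, 0.0031]), np.float64(0.002), 660)
frame left (array([0.1966, 0.4621, 0.3478]), array([ 0.1429,  0.9897, -0.008 ]), np.float64(0.0025), 302) frame right (array([0.6999, 0.4282, 0.4767]), array([0.4884, 0.8724, 0.0221]), np.float64(0.0036), 445)
rail top (array([0.3422, 0.6794, 0.1492]), array([-0.1619,  0.6059,  0.7789]), np.float64(0.0175), 1159)
```

```bash
cat >> h.py <<'E'
YAW=-0.0534
WX=np.array([np.cos(YAW),np.sin(YAW),0]);WY=np.array([-np.sin(YAW),np.cos(YAW),0])
E
python3 - <<'E'
from h import *
from scipy.optimize import fsolve
d=load('scene0');W=cloud(d);hsv=cv2.cvtColor(d['frame'],cv2.COLOR_RGB2HSV)
# wall
B=W.reshape(-1,3)
m=(B[:,2]>.62)&(B[:,2]<.95)&(B[:,1]>.38)&(B[:,1]<.47)&(B[:,0]>0)&(B[:,0]<.75)
m&=np.isfinite(B).all(1);P=B[m]
for _ in range(5):
    A=np.c_[P[:,0],P[:,2],np.ones(len(P))];s=np.linalg.lstsq(A,P[:,1],rcond=None)[0];r=P[:,1]-A@s;P=P[abs(r)<max(.003,2*r.std())]
print('wall y=ax+bz+c',s,r.std(),len(P))
# flap interior
poly=np.array([[304,44],[386,72],[384,98],[313,74]]) 
mask=np.zeros(W.shape[:2],np.uint8);cv2.fillPoly(mask,[poly],1)
Q=W[mask>0];Q=Q[np.isfinite(Q).all(1)]
for _ in range(6):
    A=np.c_[Q[:,0],Q[:,2],np.ones(len(Q))];f=np.linalg.lstsq(A,Q[:,1],rcond=None)[0];r=Q[:,1]-A@f;Q=Q[abs(r)<max(.004,2*r.std())]
print('flap',f,r.std(),len(Q),'theta',np.arctan(-f[1]))
yo=lambda x:f[0]*x+f[1]*.607+f[2]
T=d['cam_to_world'];K=d['camera_matrix']
# window origin plane: wall at y=-60
y0=s[0]*.45+s[2]+s[1]*.5+.06
O=np.array([.45,y0,0])
print('window plane pt',O, 'flap plane y at z .607 x=.45',yo(.45))
for px in [(343.6,91),(343,92),(344.5,90)]:
    ray=T[:3,:3]@np.linalg.solve(K,[*px,1]);
    def F(v):
        th,lam,x=v; p=T[:3,3]+lam*ray
        e=O+WX*x+WY*(.030-.068*np.cos(th)+.195*np.sin(th))+np.array([0,0,.607-.195*np.cos(th)-.068*np.sin(th)])
        return p-e
    v=fsolve(F,[.4,1.5,0]);print(px,v,T[:3,3]+v[1]*ray)
# rail edges/ frame opening
for (u,vv) in [(300,100),(310,97),(302,93),(372,135),(378,128)]: print((u,vv),W[vv,u])
E
```

```text
wall y=ax+bz+c [-0.05222116 -0.03055175  0.47935266] 0.002811059372724102 6941
flap [-0.05350265 -0.32598747  0.71394303] 0.001790443323256913 2015 theta 0.3151247745914413
window plane pt [0.45       0.50057726 0.        ] flap plane y at z .607 x=.45 0.4919924459911242
(343.6, 91) [0.24565817 1.67248546 0.00320545] [0.4538128  0.51185435 0.40131715]
(343, 92) [0.21060404 1.66783873 0.00463075] [0.45485192 0.50459136 0.40209312]
(344.5, 90) [0.28257277 1.67681623 0.00288272] [0.45389636 0.51946434 0.4007732 ]
(300, 100) [0.28833161 0.458892   0.32701182]
(310, 97) [0.31243637 0.49827179 0.32362093]
(302, 93) [0.27356417 0.50052248 0.32659945]
(372, 135) [0.61856239 0.44038713 0.30788219]
(378, 128) [0.62786004 0.47120942 0.32317878]
```

Emit:
{"api": "servo_tool", "payload": {
  "commands": [0, -0.143, 0, 0, 0, 0, 1, 0, -0.143, 0, 0, 0, 0, 1, 0, -0.143, 0, 0, 0, 0, 1, 0, -0.143, 0, 0, 0, 0, 1, 0, -0.143, 0, 0, 0, 0, 1, 0, -0.143, 0, 0, 0, 0, 1, 0, -0.143, 0, 0, 0, 0, 1, 0, -0.143, 0, 0, 0, 0, 1, 0, -0.143, 0, 0, 0, 0, 1, 0, 0, 0, -4, 0.5, 2.4, 1, 0, 0, 0, -4, 0.5, 2.4, 1, 0, 0, 0, -4, 0.5, 2.4, 1, 0, 0, 0, -4, 0.5, 2.4, 1, 0, 0, 0, -4, 0.5, 2.4, 1, 0, 0, 0, -4, 0.5, 2.4, 1, 0, 0, 0, -4, 0.5, 2.4, 1, 0, 0, 0, -4, 0.5, 2.4, 1, 0, 0, 0, -4, 0.5, 2.4, 1, 0, 0, 0, -4, 0.5, 2.4, 1]
}}

```text
t: 2.05
tool_pos: [0.3913, -0.1843, 0.1741]
tool_rot: [-1.208, 1.204, -1.19]
contact_force: [0.8, -0.0, 0.1]
opening: 0.0857
```

```bash
cat >> h.py <<'E'
def st():
    o=monitor.get_obs();M=R.from_rotvec(o['tool_rot']).as_matrix()
    print('t',round(o['t'],2),'pos',o['tool_pos'].round(4),'F',np.round(o['contact_force'],2),'Tq',np.round(o['wrist_torque'],2),'op',round(float(o['opening']),4));print('x',M[:,0].round(4),'y',M[:,1].round(4),'z',M[:,2].round(4),'q',np.round(o['q'],3));return o,M
def go(M,p,target,Rt=None):
    dl=M.T@(np.array(target)-p)*100;print('shift cm',dl.round(2))
    if Rt is not None: print('rotvec',R.from_matrix(M.T@Rt).as_rotvec().round(4))
def down(yaw): # tool z along (cos,sin), y down
    z=np.array([np.cos(yaw),np.sin(yaw),0]);y=np.array([0,0,-1.]);return np.c_[np.cross(y,z),y,z]
E
python3 - <<'E'
from h import *
o,M=st();shot('wrist','wrist1')
go(M,o['tool_pos'],[.424,-.15,.15],down(-.0245))
E
```

```text
t 2.05 pos [ 0.3913 -0.1843  0.1741] F [ 0.79 -0.03  0.13] Tq [-0.08  0.02  0.01] op 0.0857
x [ 0.0141 -0.9998 -0.0113] y [-5.000e-04  1.130e-02 -9.999e-01] z [ 9.999e-01  1.410e-02 -3.000e-04] q [-0.619 -0.394  2.101  0.009  1.441 -0.634]
shift cm [-3.36  2.45  3.32]
rotvec [ 0.0005  0.0386 -0.0112]
```

View pics/wrist1.png

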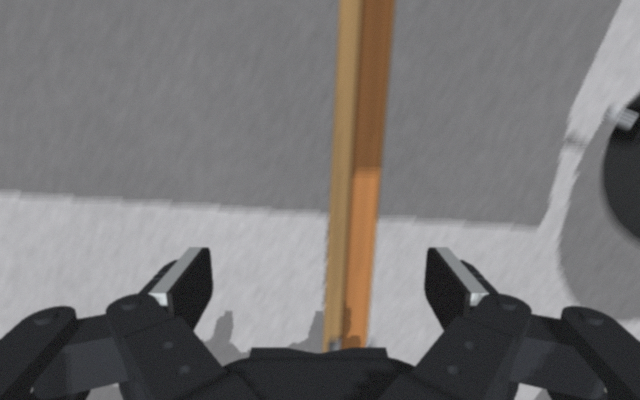

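The pole runs up the wrist picture at column ~365 and the gripper straddles it, with the rail at column ~345. Now I'll align above the pole.

Emit:
{"api": "servo_tool", "payload": {
  "commands": [0, 0.019, -0.0055, -1.7, 1.25, 1.65, 1, 0, 0.019, -0.0055, -1.7, 1.25, 1.65, 1, 0, 0, 0, 0, 0, 0, 1]
}}

```text
t: 2.4
tool_pos: [0.4275, -0.1389, 0.1474]
tool_rot: [-1.2, 1.219, -1.213]
contact_force: [-1.1, 0.3, -0.9]
opening: 0.0855
```

Run:
```python
from h import *
o,M=st();d=shot('wrist','wrist2');W=cloud(d)
P=W[(W[...,2]>.062)&(W[...,2]<.08)&(abs(W[...,0]-.424)<.03)]
for y in np.arange(-.2,.15,.04):
    s=P[abs(P[:,1]-y)<.008]
    if len(s): print(round(y,2),s[:,0].min().round(4),s[:,0].max().round(4),len(s),np.median(s[:,2]).round(4))
go(M,o['tool_pos'],[.424,-.15,.041],down(-.0245))
```

```text
t 2.4 pos [ 0.4275 -0.1389  0.1474] F [-1.13  0.34 -0.89] Tq [-0.01 -0.05 -0.03] op 0.0855
x [-0.0104 -0.9999 -0.0055] y [ 4.0e-04  5.5e-03 -1.0e+00] z [ 9.999e-01 -1.040e-02  3.000e-04] q [-0.483 -0.322  2.093  0.005  1.372 -0.474]
-0.2 0.4129 0.4326 598 0.07
-0.16 0.4138 0.4335 671 0.0699
-0.12 0.4148 0.4342 767 0.0699
-0.08 0.4157 0.4356 880 0.0699
-0.04 0.4167 0.4362 1011 0.0698
shift cm [ 1.17 10.64 -0.34]
rotvec [-0.0003  0.0141 -0.0055]
```

Emit:
{"api": "servo_tool", "payload": {
  "commands": [0, 0.014, -0.0055, 1.2, 3, -0.35, 1, 0, 0, 0, 0, 3, 0, 1, 0, 0, 0, 0, 2.5, 0, 1, 0, 0, 0, 0, 1.2, 0, 1, 0, 0, 0, 0, 0, 0, 1]
}}

```text
t: 2.95
tool_pos: [0.4241, -0.158, 0.0524]
tool_rot: [-1.196, 1.222, -1.237]
contact_force: [-0.6, 0.8, -0.0]
opening: 0.0856
```

Run:
```python
from h import *
o,M=st()
go(M,o['tool_pos'],[.424,-.15,.041],down(-.0245))
```

```text
t 2.95 pos [ 0.4241 -0.158   0.0524] F [-0.63  0.79 -0.03] Tq [0.01 0.   0.  ] op 0.0856
x [-0.0279 -0.9996  0.0062] y [ 0.0058 -0.0064 -1.    ] z [ 0.9996 -0.0279  0.006 ] q [-0.52  -0.191  2.16  -0.003  1.164 -0.491]
shift cm [-0.81  1.14 -0.04]
rotvec [-0.006  -0.0034  0.0062]
```

Emit:
{"api": "servo_tool", "payload": {
  "commands": [-0.006, 0.003, 0.0062, -0.3, 1.1, 0, 1, 0, 0, 0, 0, 0, 0, 1, 0, 0, 0, 0, 0, 0, 0, 0, 0, 0, 0, 0, 0, 0, 0, 0, 0, 0, 0, 0, 0, 0, 0, 0, 0, 0, 0, 0, 0, 0, 0, 0, 0, 0, 0, 0, 0, 0, 0, 0, 0, 0],
  "grip_force": 60
}}

```text
t: 3.75
tool_pos: [0.4275, -0.1576, 0.0463]
tool_rot: [-1.192, 1.225, -1.239]
contact_force: [1.7, 0.4, -3.3]
opening: 0.0191
```

Run:
```python
from h import *
o,M=st()
go(M,o['tool_pos'],[.424,-.15,.041],down(-.0245))
```

```text
t 3.75 pos [ 0.4275 -0.1576  0.0463] F [ 1.69  0.43 -3.26] Tq [-0.01  0.01  0.03] op 0.0191
x [-0.0315 -0.9995  0.0041] y [ 0.0074 -0.0043 -1.    ] z [ 0.9995 -0.0314  0.0076] q [-0.517 -0.172  2.156 -0.     1.15  -0.485]
shift cm [-0.75  0.52 -0.38]
rotvec [-0.0075 -0.007   0.0041]
```

Emit:
{"api": "servo_tool", "payload": {
  "commands": [0, 0, 0, 0, -1.5, 0, 0, 0, 0, 0, 0, -3, 0, 0, 0, 0, 0, 0, -4, 0, 0, 0, 0, 0, 0, -4, 0, 0, 0, 0, 0, 0, -4, 0, 0, 0, 0, 0, 0, -3, 0, 0, 0, 0, 0, 0, 0, 0, 0, 0, 0, 0, 0, 0, 0, 0]
}}

```text
t: 4.55
tool_pos: [0.4221, -0.1542, 0.2405]
tool_rot: [-1.195, 1.237, -1.228]
contact_force: [-0.4, 0.3, -3.7]
opening: 0.019
```

Run:
```python
from h import *
o,M=st()
d=shot('scene','scene1');W=cloud(d)
t=shot('top','top1');W2=cloud(t)
for n,W,d in (('s',W,d),('t',W2,t)):
    P=W[(abs(W[...,0]-.425)<.08)&(W[...,2]>.14)&(W[...,2]<.35)&(W[...,1]<.32)]
    for y in np.arange(-.55,.32,.04):
        s=P[abs(P[:,1]-y)<.01]
        if len(s): print(n,round(y,2),np.median(s,0).round(4),s[:,2].max().round(3))
    e=P[np.argsort(-P[:,1])][:12];print(e.round(3).tolist())
```

```text
t 4.55 pos [ 0.4221 -0.1542  0.2405] F [-0.35  0.28 -3.71] Tq [-0.01 -0.04 -0.01] op 0.019
x [-0.0314 -0.9995 -0.0029] y [-0.0043  0.003  -1.    ] z [ 0.9995 -0.0314 -0.0044] q [-5.160e-01 -3.910e-01  1.989e+00  1.000e-03  1.549e+00 -4.850e-01]
s -0.51 [ 0.4135 -0.5089  0.2596] 0.266
s -0.47 [ 0.4146 -0.4701  0.2597] 0.267
s -0.43 [ 0.4168 -0.4301  0.2609] 0.268
s -0.39 [ 0.4179 -0.39    0.2611] 0.267
s -0.35 [ 0.4174 -0.3509  0.2606] 0.267
s -0.31 [ 0.4189 -0.3101  0.2614] 0.267
s -0.27 [ 0.4203 -0.2713  0.2612] 0.266
s -0.23 [ 0.4198 -0.2297  0.2614] 0.268
s -0.19 [ 0.4238 -0.1905  0.2619] 0.271
s -0.15 [ 0.447  -0.1555  0.3284] 0.349
s -0.11 [ 0.4278 -0.1044  0.2621] 0.266
s -0.07 [ 0.4247 -0.0698  0.2634] 0.27
s -0.03 [ 0.4261 -0.0294  0.2631] 0.27
s 0.01 [0.4277 0.0095 0.2641] 0.267
s 0.05 [0.4281 0.0503 0.2646] 0.272
s 0.09 [0.4303 0.0903 0.2646] 0.272
s 0.13 [0.4306 0.1306 0.2636] 0.27
s 0.17 [0.4335 0.1695 0.2641] 0.269
s 0.21 [0.4304 0.21   0.2635] 0.27
s 0.25 [0.4525 0.2426 0.2576] 0.263
[[0.454, 0.246, 0.258], [0.463, 0.246, 0.258], [0.446, 0.245, 0.255], [0.473, 0.244, 0.
[... 408 characters left out ...]
3  0.2649] 0.269
t -0.15 [ 0.375  -0.1483  0.3388] 0.349
t -0.11 [ 0.4314 -0.1019  0.267 ] 0.274
t -0.07 [ 0.4268 -0.0692  0.2674] 0.273
t -0.03 [ 0.4271 -0.03    0.2669] 0.271
t 0.01 [0.4287 0.0106 0.267 ] 0.272
t 0.05 [0.4306 0.0499 0.268 ] 0.271
t 0.09 [0.432  0.0924 0.2686] 0.273
t 0.13 [0.431  0.13   0.2671] 0.275
t 0.17 [0.4329 0.1676 0.267 ] 0.273
t 0.21 [0.4343 0.2101 0.2666] 0.278
t 0.25 [0.4521 0.2476 0.2614] 0.265
[[0.444, 0.251, 0.26], [0.447, 0.251, 0.261], [0.454, 0.251, 0.262], [0.45, 0.251, 0.262], [0.44, 0.25, 0.262], [0.437, 0.25, 0.262], [0.482, 0.249, 0.256], [0.461, 0.248, 0.257], [0.458, 0.248, 0.258], [0.464, 0.248, 0.259], [0.471, 0.248, 0.261], [0.474, 0.248, 0.262]]
```

View pics/scene1.png

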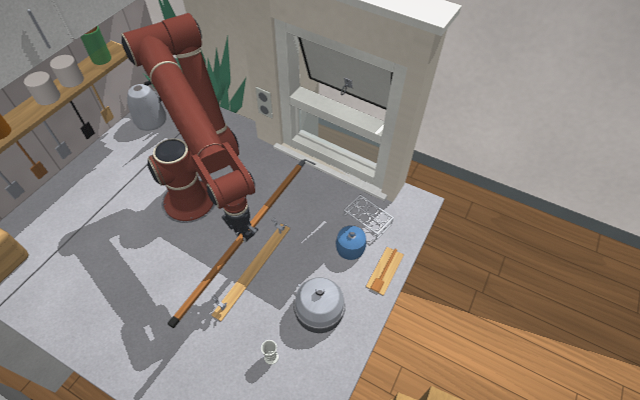

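The pole is up, level and firmly held, with its beak at about (308,163) in the scene view. Next I raise it and carry the hook to the left of the ring.

Emit:
{"api": "servo_tool", "payload": {
  "commands": [0, 0, 0, 0, -3, -1, 0, 0, 0.011, 0, 0, -3.6, -1.5, 0, 0, 0.011, 0, 0, -3.6, -1.5, 0, 0, 0, 0, -2, -2.5, -1.5, 0, 0, 0, 0, -3, -1, -0.7, 0, 0, 0, 0, -3, 0, 0, 0, 0, 0, 0, -3, 0, 0, 0, 0, 0, 0, -3, 0, 0, 0, 0, 0, 0, -2, 0, 0, 0, 0, 0, 0, 0, 0, 0, 0]
}}

```text
t: 5.65
tool_pos: [0.3634, 0.0144, 0.3595]
tool_rot: [-1.198, 1.295, -1.215]
contact_force: [-0.8, 0.5, -2.0]
opening: 0.0187
```

```bash
cat >> h.py <<'E'
HT=np.array([-.400,-.016,.0233])
EYE=np.array([.454,.519,.4005])
def hook(o,M): 
    h=o['tool_pos']+M@HT;e=h-EYE
    print('hook',h.round(4),'rel eye (WX,WY,Z) mm',(np.array([e@WX,e@WY,e[2]])*1000).round(1));return h
E
python3 - <<'E'
from h import *
o,M=st();hook(o,M)
go(M,o['tool_pos'],[.349,.124,.3845],down(-.0534))
E
```

```text
t 5.65 pos [0.3634 0.0144 0.3595] F [-0.83  0.54 -1.99] Tq [-0.13 -0.02  0.02] op 0.0187
x [-0.0591 -0.9981 -0.02  ] y [-0.0438  0.0226 -0.9988] z [ 0.9973 -0.0582 -0.045 ] q [-0.177 -0.617  1.946  0.015  1.859 -0.115]
hook [0.411  0.4119 0.3825] rel eye (WX,WY,Z) mm [ -37.2 -109.3  -18. ]
shift cm [-10.91  -2.18  -2.19]
rotvec [ 0.045  -0.0053 -0.0202]
```

Emit:
{"api": "servo_tool", "payload": {
  "commands": [0.023, -0.003, -0.01, -1, -1, -1.3, 0, 0.022, -0.002, -0.01, -1, -1, -1.3, 0, 0, 0, 0, 0, 0, 0, 0, 0, 0, 0, 0, 0, 0, 0]
}}

```text
t: 6.05
tool_pos: [0.3381, 0.0344, 0.373]
tool_rot: [-1.193, 1.258, -1.244]
contact_force: [0.0, -0.5, -1.6]
opening: 0.019
```

Run:
```python
from h import *
o,M=st();hook(o,M)
go(M,o['tool_pos'],[.349,.124,.3845],down(-.0534))
d=shot('scene','scene2')
a=cv2.resize(d['frame'][20:160,250:410,::-1],None,fx=5,fy=5,interpolation=cv2.INTER_CUBIC)[:600];cv2.imwrite('pics/w2.png',a)
```

```text
t 6.05 pos [0.3381 0.0344 0.373 ] F [ 0.   -0.48 -1.57] Tq [-0.03  0.02 -0.02] op 0.019
x [-0.054  -0.9985  0.0014] y [-1.290e-02 -7.000e-04 -9.999e-01] z [ 0.9985 -0.054  -0.0129] q [-0.117 -0.703  1.973 -0.002  1.884 -0.063]
hook [0.3832 0.4326 0.3881] rel eye (WX,WY,Z) mm [-66.1 -90.1 -12.4]
shift cm [-9.   -1.17  0.59]
rotvec [ 0.0129 -0.0007  0.0014]
```

View pics/w2.png

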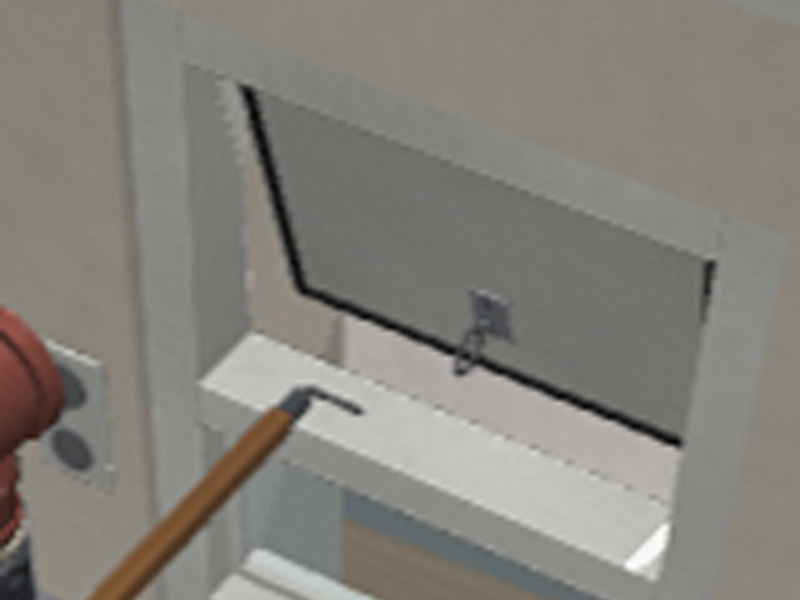

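Run:
```python
from h import *
d=load('scene2');o=monitor.get_obs();M=R.from_rotvec(o['tool_rot']).as_matrix()
h=o['tool_pos']+M@HT
print('hook',proj(d,h),'tip',proj(d,h+M[:,2]*.0255),'corner',proj(d,h-M[:,2]*.0225),'meas tip',(362/5+250,410/5+20),'corner',(308/5+250,390/5+20))
print('eye',proj(d,EYE))
for s in (-1,1): print(proj(d,EYE+s*.0175*WY),proj(d,EYE+s*.0175*np.array([0,0,1])))
W=cloud(d)
for v in range(80,100): 
  for u in range(336,352):
    p=W[v,u]
    if abs(p[0]-.454)<.03 and p[1]<.545 and p[1]>.48: print((u,v),p.round(3))
```

```text
hook [317.64209725  99.58821979] tip [323.31309022 102.06477862] corner [312.67988142  97.42118846] meas tip (322.4, 102.0) corner (311.6, 98.0)
eye [344.46548363  90.13381311]
[342.20092632  92.6363682 ] [344.19091066  93.74991992]
[346.70659126  87.65717219] [344.74475901  86.45577588]
(348, 80) [0.454 0.544 0.431]
(350, 81) [0.463 0.544 0.43 ]
(351, 81) [0.467 0.545 0.431]
(347, 84) [0.452 0.543 0.412]
(344, 85) [0.445 0.53  0.414]
(345, 85) [0.446 0.538 0.409]
(346, 85) [0.448 0.543 0.406]
(343, 86) [0.448 0.515 0.42 ]
(344, 86) [0.45  0.521 0.417]
(346, 86) [0.448 0.544 0.4  ]
(342, 87) [0.447 0.509 0.419]
(343, 87) [0.449 0.513 0.417]
(345, 87) [0.446 0.539 0.399]
(342, 88) [0.446 0.512 0.412]
(345, 88) [0.449 0.535 0.398]
(341, 89) [0.444 0.509 0.409]
(342, 89) [0.449 0.507 0.413]
(345, 89) [0.447 0.539 0.389]
(341, 90) [0.449 0.498 0.414]
(344, 90) [0.447 0.53  0.39 ]
(345, 90) [0.448 0.538 0.386]
(341, 91) [0.447 0.503 0.405]
(344, 91) [0.448 0.53  0.386]
(340, 92) [0.443 0.502 0.399]
(341, 92) [0.448 0.501 0.402]
(343, 92) [0.445 0.527 0.382]
(344, 92) [0.45  0.525 0.386]
(340, 93) [0.443 0.503 0.393]
(341, 93) [0.45  0.498 0.4  ]
(342, 93) [0.446 0.515 0.386]
(343, 93) [0.446 0.525 0.379]
(341, 94) [0.447 0.505 0.389]
(342, 94) [0.447 0.513 0.383]
```

The depth pixels on the ring give its centre at (0.449, 0.519, 0.400), which agrees with the arc estimate. The beak appears within 1 px of its computed position. Next I bring the hook level with the ring, still to its left.

Emit:
{"api": "servo_tool", "payload": {
  "commands": [0.006, 0, 0, -1.5, -0.3, 0, 0, 0.006, 0, 0, -2, -0.3, 0, 0, 0, 0, 0, -2, -0.3, 0, 0, 0, 0, 0, -2, -0.2, 0, 0, 0, 0, 0, -1, 0, 0, 0, 0, 0, 0, 0, 0, 0, 0, 0, 0, 0, 0, 0, 0, 0]
}}

```text
t: 6.8
tool_pos: [0.3459, 0.117, 0.3758]
tool_rot: [-1.193, 1.267, -1.253]
contact_force: [0.2, -0.2, -3.2]
opening: 0.0188
```

```bash
sed -i 's/EYE=np.array(\[.454/EYE=np.array([.449/' h.py
python3 - <<'E'
from h import *
o,M=st();hook(o,M)
go(M,o['tool_pos'],[.344,.124,.3845],down(-.0534))
E
```

```text
t 6.8 pos [0.3459 0.117  0.3758] F [ 0.19 -0.24 -3.2 ] Tq [-0.04  0.01 -0.02] op 0.0188
x [-0.0652 -0.9979  0.0054] y [-0.0159 -0.0044 -0.9999] z [ 0.9977 -0.0653 -0.0155] q [ 0.123 -0.629  1.926 -0.003  1.86   0.188]
hook [0.3955 0.5146 0.3893] rel eye (WX,WY,Z) mm [-53.2  -7.2 -11.2]
shift cm [-0.69 -0.87 -0.25]
rotvec [ 0.0156 -0.0119  0.0053]
```

Emit:
{"api": "servo_tool", "payload": {
  "commands": [0.01, -0.012, 0.005, -0.4, -0.7, -0.4, 0, 0.006, 0, 0, -0.3, -0.5, 0, 0, 0, 0, 0, 0, 0, 0, 0]
}}

```text
t: 7.1
tool_pos: [0.3425, 0.123, 0.3884]
tool_rot: [-1.182, 1.249, -1.251]
contact_force: [-0.5, -0.1, -2.4]
opening: 0.0185
```

Run:
```python
from h import *
o,M=st();hook(o,M)
go(M,o['tool_pos'],[.344,.124,.3845],down(-.0534))
d=shot('scene','scene3')
a=cv2.resize(d['frame'][40:140,280:400,::-1],None,fx=6,fy=6,interpolation=cv2.INTER_CUBIC)[:600];cv2.imwrite('pics/w3.png',a)
h=o['tool_pos']+M@HT
print('hook',proj(d,h),'tip',proj(d,h+M[:,2]*.0255),'corner',proj(d,h-M[:,2]*.0225),proj(d,EYE))
W=cloud(d)
P=W[85:105,315:340].reshape(-1,3);P=P[(P[:,0]<.435)&(P[:,0]>.36)&(P[:,1]>.49)&(P[:,1]<.54)&(P[:,2]>.36)];print(P[np.argsort(P[:,0])].round(3).tolist())
```

```text
t 7.1 pos [0.3425 0.123  0.3884] F [-0.49 -0.06 -2.45] Tq [-0.04  0.02 -0.03] op 0.0185
x [-5.580e-02 -9.984e-01  6.000e-04] y [ 1.e-03 -7.e-04 -1.e+00] z [ 0.9984 -0.0558  0.001 ] q [ 1.400e-01 -6.410e-01  1.913e+00 -1.000e-03  1.869e+00  1.960e-01]
hook [0.3881 0.5211 0.4042] rel eye (WX,WY,Z) mm [-61.   -1.1   3.7]
shift cm [-0.11  0.39  0.15]
rotvec [-0.001  -0.0025  0.0006]
hook [329.68365221  83.61302422] tip [335.30183612  85.90327191] corner [324.76860455  81.6094094 ] [343.3117724   89.71632235]
[[0.362, 0.491, 0.404], [0.364, 0.495, 0.397], [0.366, 0.499, 0.404], [0.366, 0.49, 0.405], [0.368, 0.496, 0.402], [0.37, 0.5, 0.405], [0.391, 0.519, 0.4], [0.394, 0.521, 0.4], [0.399, 0.519, 0.398], [0.4, 0.519, 0.404], [0.404, 0.52, 0.4], [0.406, 0.515, 0.408]]
```

View pics/w3.png

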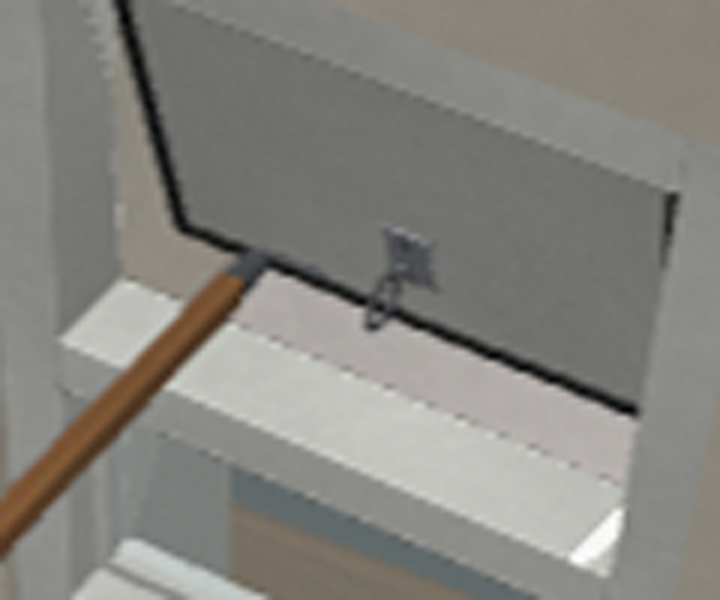

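Emit:
{"api": "servo_tool", "payload": {
  "commands": [0, 0, 0, 0, 0.0, 1, 0, 0, 0, 0, 0, -0.05, 1, 0, 0, 0, 0, 0, -0.05, 1, 0]
}}

```text
t: 7.45
tool_pos: [0.3741, 0.1209, 0.3899]
tool_rot: [-1.18, 1.248, -1.252]
contact_force: [0.6, -0.5, -2.4]
opening: 0.0189
```

Run:
```python
from h import *
o,M=st();hook(o,M)
go(M,o['tool_pos'],[.404,.121,.3845],down(-.0534))
```

```text
t 7.45 pos [0.3741 0.1209 0.3899] F [ 0.63 -0.48 -2.43] Tq [-0.    0.01 -0.03] op 0.0189
x [-5.600e-02 -9.984e-01  6.000e-04] y [ 3.2e-03 -8.0e-04 -1.0e+00] z [ 0.9984 -0.056   0.0033] q [ 1.230e-01 -5.640e-01  1.864e+00 -1.000e-03  1.839e+00  1.790e-01]
hook [0.4197 0.5189 0.4057] rel eye (WX,WY,Z) mm [-29.2  -1.6   5.2]
shift cm [-0.18  0.55  2.98]
rotvec [-0.0033 -0.0026  0.0006]
```

Emit:
{"api": "servo_tool", "payload": {
  "commands": [-0.003, 0, 0, 0, 0.3, 0, 0, 0, 0, 0, 0, 0.1, 1, 0, 0, 0, 0, 0, 0, 1, 0, 0, 0, 0, 0, 0, 1, 0, 0, 0, 0, 0, 0, 0, 0]
}}

```text
t: 7.95
tool_pos: [0.4084, 0.1186, 0.3839]
tool_rot: [-1.185, 1.253, -1.25]
contact_force: [-0.0, -0.6, -2.5]
opening: 0.0189
```

Run:
```python
from h import *
o,M=st();hook(o,M)
go(M,o['tool_pos'],[.404,.121,.3845],down(-.0534))
d=shot('scene','scene4')
a=cv2.resize(d['frame'][50:130,300:400,::-1],None,fx=7,fy=7,interpolation=cv2.INTER_CUBIC)[:600];cv2.imwrite('pics/w4.png',a)
```

```text
t 7.95 pos [0.4084 0.1186 0.3839] F [-0.03 -0.63 -2.53] Tq [-0.02  0.01  0.  ] op 0.0189
x [-0.0571 -0.9984  0.0013] y [-0.0036 -0.0011 -1.    ] z [ 0.9984 -0.0571 -0.0035] q [ 1.080e-01 -4.770e-01  1.817e+00 -1.000e-03  1.806e+00  1.650e-01]
hook [0.4545 0.5166 0.3992] rel eye (WX,WY,Z) mm [ 5.6 -2.1 -1.3]
shift cm [-0.22 -0.06 -0.45]
rotvec [ 0.0035 -0.0037  0.0013]
```

View pics/w4.png

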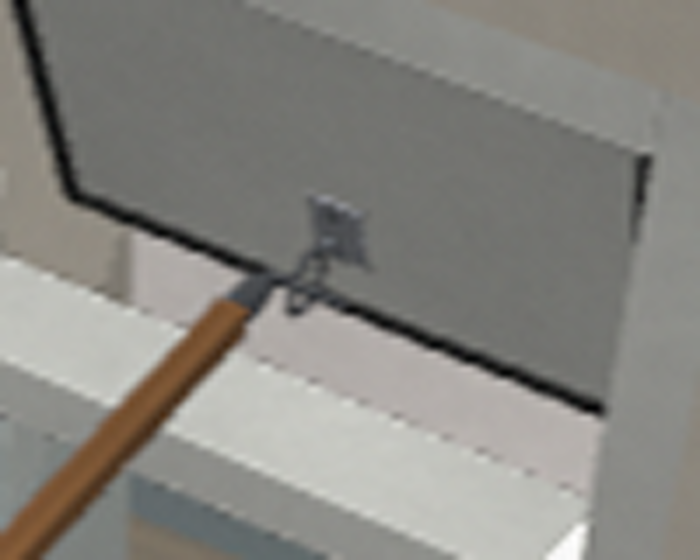

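The beak is through the ring: its corner is at about (275,285) in the crop and the ring at (305,285), with no contact force. I start drawing the flap in slowly.

Emit:
{"api": "servo_tool", "payload": {
  "commands": [0, -0.003, 0, 0.3, 0, -0.3, 0, 0, 0, 0, 0.4, 0, 0, 0, 0, 0, 0, 0.5, 0, 0, 0, 0, 0, 0, 0.5, 0, 0, 0, 0, 0, 0, 0.5, 0, 0, 0, 0, 0, 0, 0.5, -0.05, 0, 0]
}}

```text
t: 8.6
tool_pos: [0.4025, 0.0911, 0.3853]
tool_rot: [-1.184, 1.25, -1.245]
contact_force: [0.9, 2.0, -1.1]
opening: 0.0187
```

Run:
```python
from h import *
o,M=st();hook(o,M)
go(M,o['tool_pos'],[.404,.121,.3845],down(-.0534))
```

```text
t 8.6 pos [0.4025 0.0911 0.3853] F [ 0.89  2.   -1.08] Tq [ 0.37 -0.09 -0.16] op 0.0187
x [-0.0521 -0.9986 -0.0016] y [-0.0016  0.0017 -1.    ] z [ 0.9986 -0.0521 -0.0017] q [ 0.041 -0.511  1.837  0.002  1.817  0.093]
hook [0.4467 0.4893 0.4019] rel eye (WX,WY,Z) mm [ -0.8 -29.8   1.4]
shift cm [-2.99  0.08 -0.01]
rotvec [ 0.0017  0.0013 -0.0016]
```

Emit:
{"api": "servo_tool", "payload": {
  "commands": [0, 0, 0, 0.5, -0.05, 0, 0, 0, 0, 0, 0.5, -0.06, 0, 0, 0, 0, 0, 0.5, -0.08, 0, 0, 0, 0, 0, 0.5, -0.1, 0, 0, 0, 0, 0, 0.5, -0.12, 0, 0]
}}

```text
t: 9.1
tool_pos: [0.4012, 0.0644, 0.3901]
tool_rot: [-1.182, 1.25, -1.244]
contact_force: [0.3, 3.8, -2.2]
opening: 0.0189
```

Run:
```python
from h import *
o,M=st();hook(o,M)
go(M,o['tool_pos'],[.404,.121,.3845],down(-.0534))
d=shot('scene','scene5')
a=cv2.resize(d['frame'][50:130,300:400,::-1],None,fx=7,fy=7,interpolation=cv2.INTER_CUBIC)[:600];cv2.imwrite('pics/w5.png',a)
```

```text
t 9.1 pos [0.4012 0.0644 0.3901] F [ 0.25  3.8  -2.15] Tq [ 0.63 -0.2  -0.18] op 0.0189
x [-0.0519 -0.9986 -0.0041] y [-4.0e-04  4.1e-03 -1.0e+00] z [ 9.987e-01 -5.190e-02 -7.000e-04] q [-0.027 -0.528  1.84   0.004  1.83   0.026]
hook [0.4452 0.4626 0.4077] rel eye (WX,WY,Z) mm [ -0.8 -56.5   7.2]
shift cm [-5.66  0.58 -0.01]
rotvec [ 0.0007  0.0015 -0.0041]
```

View pics/w5.png

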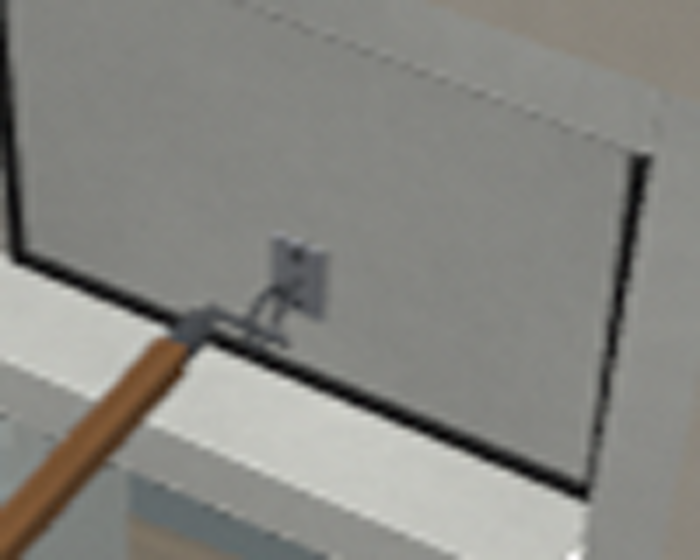

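The flap is almost shut and the beak is still well inside the ring. I finish the last ~20 mm slowly and watch the force.

Emit:
{"api": "servo_tool", "payload": {
  "commands": [0, 0, -0.002, 0.3, -0.1, 0, 0, 0, 0, -0.002, 0.3, -0.1, 0, 0, 0, 0, 0, 0.25, -0.08, 0, 0, 0, 0, 0, 0.25, -0.08, 0, 0]
}}

```text
t: 9.55
tool_pos: [0.4005, 0.0525, 0.3944]
tool_rot: [-1.184, 1.248, -1.246]
contact_force: [0.6, 4.2, -1.9]
opening: 0.019
```

Run:
```python
from h import *
o,M=st();hook(o,M)
```

```text
t 9.55 pos [0.4005 0.0525 0.3944] F [ 0.6   4.19 -1.9 ] Tq [ 0.79 -0.11 -0.07] op 0.019
x [-5.130e-02 -9.987e-01 -5.000e-04] y [-5.e-04  5.e-04 -1.e+00] z [ 9.987e-01 -5.130e-02 -5.000e-04] q [-0.055 -0.532  1.836  0.     1.838 -0.003]
hook [0.4443 0.4508 0.4105] rel eye (WX,WY,Z) mm [ -1.  -68.4  10. ]
```

Emit:
{"api": "servo_tool", "payload": {
  "commands": [0, 0, 0, 0.2, -0.06, 0, 0, 0, 0, 0, 0.2, -0.06, 0, 0, 0, 0, 0, 0.2, -0.05, 0, 0]
}}

```text
t: 9.85
tool_pos: [0.4003, 0.0467, 0.3963]
tool_rot: [-1.183, 1.248, -1.244]
contact_force: [0.8, 8.8, -2.4]
opening: 0.0189
```

Run:
```python
from h import *
o,M=st();hook(o,M)
d=shot('scene','scene6')
a=cv2.resize(d['frame'][40:150,270:400,::-1],None,fx=5,fy=5,interpolation=cv2.INTER_CUBIC)[:600];cv2.imwrite('pics/w6.png',a)
W=cloud(d)
mask=np.zeros(W.shape[:2],np.uint8);cv2.fillPoly(mask,[np.array([[312,55],[330,60],[325,85],[312,80]])],1);cv2.fillPoly(mask,[np.array([[355,68],[383,78],[381,105],[352,95]])],1)
Q=W[mask>0];Q=Q[np.isfinite(Q).all(1)]
for _ in range(6):
    A=np.c_[Q[:,0],Q[:,2],np.ones(len(Q))];f=np.linalg.lstsq(A,Q[:,1],rcond=None)[0];r=Q[:,1]-A@f;Q=Q[abs(r)<max(.004,2*r.std())]
print('flap',f,r.std(),len(Q),'theta',np.arctan(-f[1]),f@[.45,.4,1],f@[.45,.607,1])
```

```text
t 9.85 pos [0.4003 0.0467 0.3963] F [ 0.78  8.83 -2.42] Tq [ 1.66 -0.29 -0.17] op 0.0189
x [-0.0505 -0.9987 -0.0024] y [-2.0e-04  2.5e-03 -1.0e+00] z [ 9.987e-01 -5.050e-02 -3.000e-04] q [-0.071 -0.535  1.835  0.003  1.842 -0.02 ]
hook [0.4437 0.445  0.4133] rel eye (WX,WY,Z) mm [ -1.3 -74.2  12.8]
flap [-0.05133889 -0.00548887  0.519968  ] 0.002023670318173667 1116 theta 0.0054888158877675055 0.49466995576055794 0.4935337594616674
```

View pics/w6.png

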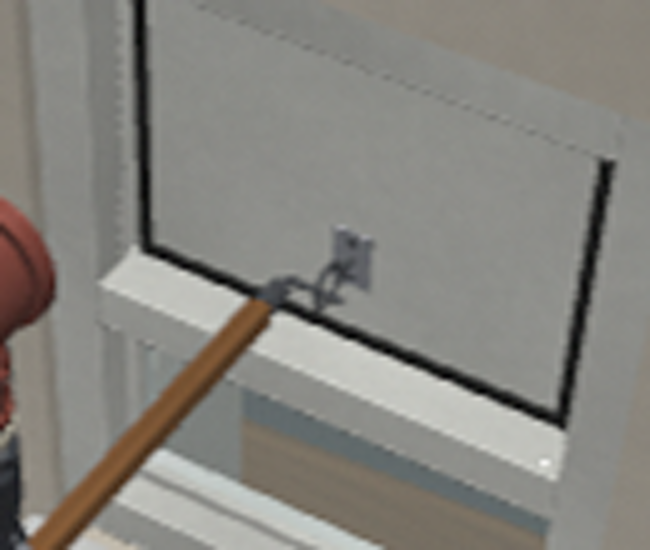

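Emit:
{"api": "servo_tool", "payload": {
  "commands": [0, 0, 0, 0.05, 0, 0, 0]
}}

```text
t: 10.0
tool_pos: [0.4003, 0.0467, 0.3964]
tool_rot: [-1.182, 1.248, -1.242]
contact_force: [0.8, 7.5, -1.6]
opening: 0.0191
```

Run:
```python
from h import *
o,M=st();hook(o,M)
```

```text
t 10.0 pos [0.4003 0.0467 0.3964] F [ 0.82  7.52 -1.64] Tq [ 1.09 -0.24 -0.24] op 0.0191
x [-0.0499 -0.9987 -0.0047] y [ 3.0e-04  4.7e-03 -1.0e+00] z [ 9.988e-01 -4.990e-02  1.000e-04] q [-0.072 -0.535  1.835  0.005  1.842 -0.021]
hook [0.4435 0.445  0.4143] rel eye (WX,WY,Z) mm [ -1.5 -74.2  13.8]
```

The flap is against its stop: the force rose to 8 N and the position no longer changes. Now I back the beak off to the ring centre.

Emit:
{"api": "servo_tool", "payload": {
  "commands": [0, 0, -0.0047, -0.4, 0, 0, 0, 0, 0, 0, -0.4, 0, 0, 0, 0, 0, 0, -0.3, 0, 0, 0, 0, 0, 0, 0, 0, 0, 0]
}}

```text
t: 10.4
tool_pos: [0.4005, 0.0564, 0.3959]
tool_rot: [-1.19, 1.246, -1.251]
contact_force: [-1.3, -0.7, -0.9]
opening: 0.0185
```

Run:
```python
from h import *
o,M=st();hook(o,M)
d=shot('scene','scene7')
a=cv2.resize(d['frame'][60:120,300:380,::-1],None,fx=8,fy=8,interpolation=cv2.INTER_CUBIC)[:600];cv2.imwrite('pics/w7.png',a)
```

```text
t 10.4 pos [0.4005 0.0564 0.3959] F [-1.31 -0.71 -0.93] Tq [ 0.   -0.03  0.  ] op 0.0185
x [-0.0519 -0.9986  0.0066] y [-0.0021 -0.0065 -1.    ] z [ 0.9986 -0.0519 -0.0017] q [-0.04  -0.529  1.832 -0.007  1.84   0.01 ]
hook [0.4446 0.4547 0.4092] rel eye (WX,WY,Z) mm [ -1.  -64.4   8.7]
```

View pics/w7.png

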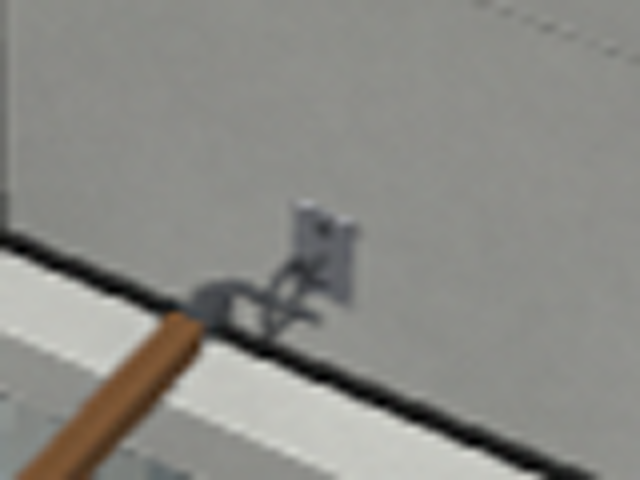

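Emit:
{"api": "servo_tool", "payload": {
  "commands": [0, 0, 0.006, 0, -0.05, 0, 0, 0, 0, 0, 0, 0, -0.6, 0, 0, 0, 0, 0, 0, -1, 0, 0, 0, 0, 0, 0, -1, 0]
}}

```text
t: 10.85
tool_pos: [0.3731, 0.0572, 0.396]
tool_rot: [-1.187, 1.25, -1.247]
contact_force: [0.3, -0.2, -2.3]
opening: 0.0193
```

Run:
```python
from h import *
o,M=st();hook(o,M)
```

```text
t 10.85 pos [0.3731 0.0572 0.396 ] F [ 0.32 -0.24 -2.27] Tq [ 0.01  0.05 -0.  ] op 0.0193
x [-0.0527 -0.9986  0.0012] y [-0.0039 -0.001  -1.    ] z [ 0.9986 -0.0527 -0.0038] q [-4.500e-02 -5.980e-01  1.875e+00 -1.000e-03  1.869e+00  7.000e-03]
hook [0.4175 0.4554 0.4114] rel eye (WX,WY,Z) mm [-28.  -65.2  10.9]
```

Emit:
{"api": "servo_tool", "payload": {
  "commands": [0, 0, 0, 0, 0, -1, 0, 0, 0, 0, 0, 0, -1, 0, 0, 0, 0, 0, 0, -1, 0, 0, 0, 0, 0, 0, -1, 0, 0, 0, 0, 2, 0, 0, 0, 0, 0, 0, 3, 0, 0, 0, 0, 0, 0, 4, 0, 0, 0, 0, 0, 0, 4, 0, 0, 0, 0, 0, 0, 3, 0, 0, 0]
}}

```text
t: 11.75
tool_pos: [0.3172, -0.1012, 0.3981]
tool_rot: [-1.188, 1.235, -1.242]
contact_force: [1.1, 0.3, -2.5]
opening: 0.0189
```

Run:
```python
from h import *
o,M=st();hook(o,M)
go(M,o['tool_pos'],[.4255,-.157,.18],down(-.0300))
d=shot('scene','scene8')
W=cloud(d)
mask=np.zeros(W.shape[:2],np.uint8);cv2.fillPoly(mask,[np.array([[312,55],[330,60],[325,85],[312,80]])],1);cv2.fillPoly(mask,[np.array([[355,68],[383,78],[381,105],[352,95]])],1)
Q=W[mask>0];Q=Q[np.isfinite(Q).all(1)]
for _ in range(6):
    A=np.c_[Q[:,0],Q[:,2],np.ones(len(Q))];f=np.linalg.lstsq(A,Q[:,1],rcond=None)[0];r=Q[:,1]-A@f;Q=Q[abs(r)<max(.004,2*r.std())]
print('flap',f,r.std(),len(Q),'theta',np.arctan(-f[1]),f@[.45,.4,1],f@[.45,.607,1])
```

```text
t 11.75 pos [ 0.3172 -0.1012  0.3981] F [ 1.08  0.3  -2.46] Tq [ 0.05 -0.01 -0.08] op 0.0189
x [-0.0404 -0.9992  0.0017] y [ 0.0041 -0.0019 -1.    ] z [ 0.9992 -0.0403  0.0042] q [-0.534 -0.724  1.943  0.     1.918 -0.493]
hook [0.3565 0.2976 0.4135] rel eye (WX,WY,Z) mm [ -80.5 -226.    13. ]
shift cm [ 5.1  21.87 10.96]
rotvec [-0.0042 -0.0104  0.0018]
flap [-0.05385702 -0.00566877  0.52121953] 0.001978040223665554 1110 theta 0.005668709606172202 0.49471636001627867 0.4935429245586107
```

View pics/scene8.png

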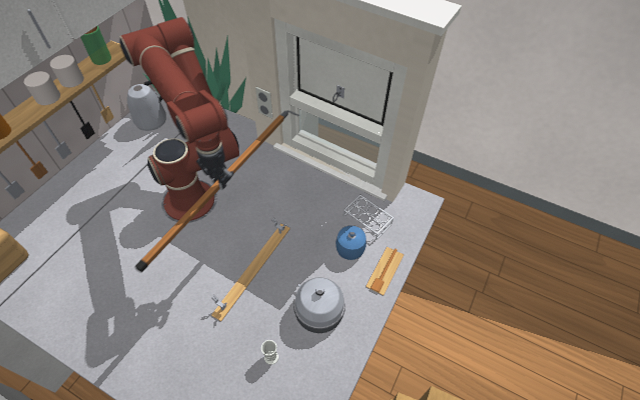

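The flap stayed shut: its plane is the same as when it was pressed home, and its edges are flush in the picture. Now I carry the pole back above the rack.

Emit:
{"api": "servo_tool", "payload": {
  "commands": [-0.002, -0.002, 0, 0.5, 1, 1.5, 0, -0.002, -0.002, 0, 0.8, 3, 1.6, 0, 0, -0.003, 0, 0.8, 3.5, 1.6, 0, 0, -0.003, 0, 0.8, 3.5, 1.6, 0, 0, -0.003, 0, 0.8, 3.5, 1.6, 0, 0, -0.003, 0, 0.8, 3.5, 1.6, 0, 0, 0, 0, 0.6, 2.5, 1, 0, 0, 0, 0, 0, 1, 0, 0, 0, 0, 0, 0, 0, 0, 0]
}}

```text
t: 12.7
tool_pos: [0.4208, -0.163, 0.1802]
tool_rot: [-1.194, 1.229, -1.245]
contact_force: [-0.0, 0.4, -3.2]
opening: 0.0192
```

Run:
```python
from h import *
o,M=st()
go(M,o['tool_pos'],[.4225,-.157,.14],down(-.0245))
```

```text
t 12.7 pos [ 0.4208 -0.163   0.1802] F [-0.01  0.45 -3.19] Tq [ 0.02 -0.01  0.02] op 0.0192
x [-0.0367 -0.9993  0.0078] y [ 0.0051 -0.008  -1.    ] z [ 0.9993 -0.0367  0.0054] q [-0.532 -0.355  2.063 -0.004  1.425 -0.495]
shift cm [-0.64  4.02  0.13]
rotvec [-0.0054 -0.0122  0.0078]
```

Emit:
{"api": "servo_tool", "payload": {
  "commands": [-0.005, -0.012, 0.0075, -0.6, 1.5, 0.15, 0, 0, 0, 0, 0, 1.2, 0, 0, 0, 0, 0, 0, 0, 0, 0]
}}

```text
t: 13.0
tool_pos: [0.4236, -0.1566, 0.1548]
tool_rot: [-1.196, 1.221, -1.23]
contact_force: [0.4, 1.8, -2.1]
opening: 0.0185
```

Run:
```python
from h import *
o,M=st()
go(M,o['tool_pos'],[.4225,-.157,.14],down(-.0245))
s=shot('scene','scene9');t=shot('top','top9')
for n,d in (('s',s),('t',t)):
    W=cloud(d);zt=o['tool_pos'][2]+.0265
    P=W[(abs(W[...,0]-.425)<.08)&(abs(W[...,2]-zt)<.02)&(W[...,1]<.32)]
    q=[]
    for y in [-.5,-.44,-.38,-.32,-.04,.02,.08,.14,.2]:
        k=P[abs(P[:,1]-y)<.012]
        if len(k): q.append([y,np.median(k[:,0]),np.median(k[:,2])])
    q=np.array(q);print(n,'x',np.polyfit(q[:,0]+.157,q[:,1],1).round(4),'z',np.polyfit(q[:,0]+.157,q[:,2],1).round(4),'tipY',np.sort(P[:,1])[-4:].round(4), 'back',np.sort(P[:,1])[:3].round(4))
    # brackets & rail
    for y0 in (-.36,.05):
        B=W[(abs(W[...,0]-.425)<.05)&(abs(W[...,1]-y0)<.05)&(W[...,2]>.03)&(W[...,2]<.095)]
        if len(B): print('br',B.min(0).round(3),B.max(0).round(3),B.mean(0).round(4),len(B))
a=cv2.resize(s['frame'][150:350,150:330,::-1],None,fx=3,fy=3,interpolation=cv2.INTER_CUBIC);cv2.imwrite('pics/w9.png',a)
```

```text
t 13.0 pos [ 0.4236 -0.1566  0.1548] F [ 0.4   1.77 -2.11] Tq [ 0.02 -0.03  0.03] op 0.0185
x [-0.0232 -0.9997  0.0022] y [ 0.0051 -0.0023 -1.    ] z [ 0.9997 -0.0232  0.0051] q [-5.200e-01 -3.290e-01  2.086e+00  1.000e-03  1.379e+00 -4.960e-01]
shift cm [ 0.04  1.48 -0.12]
rotvec [-0.0051  0.0013  0.0022]
s x [0.0163 0.4241] z [-0.0004  0.1767] tipY [0.2443 0.2448 0.2458 0.2462] back [-0.5205 -0.5197 -0.5196]
br [ 0.389 -0.343  0.037] [ 0.447 -0.326  0.088] [ 0.4143 -0.3356  0.0586] 69
br [0.397 0.035 0.033] [0.453 0.053 0.083] [0.4233 0.0436 0.0581] 61
t x [0.0171 0.4265] z [0.0021 0.1809] tipY [0.2478 0.2484 0.2488 0.2495] back [-0.5126 -0.5124 -0.5121]
br [ 0.392 -0.338  0.032] [ 0.453 -0.323  0.091] [ 0.4181 -0.3285  0.0666] 40
br [0.404 0.044 0.047] [0.462 0.056 0.088] [0.4263 0.0495 0.0699] 33
```

View pics/w9.png

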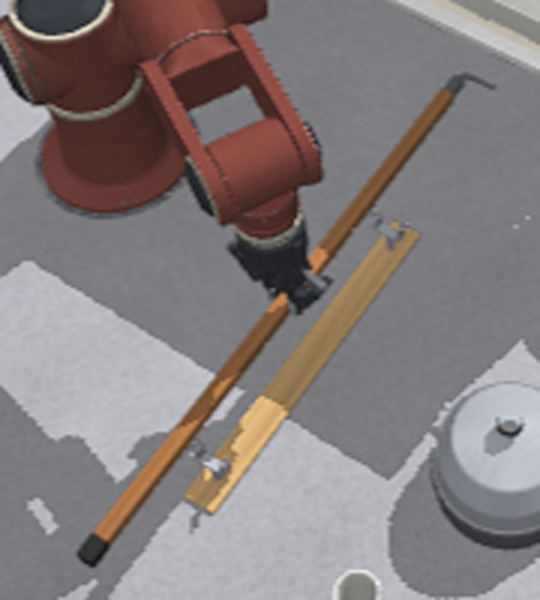

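Both brackets are below the held pole, and the offset to the original position is about 1 mm. I lower the pole into the brackets in stages.

Emit:
{"api": "servo_tool", "payload": {
  "commands": [0, 0.007, 0, 0.05, 1.5, -0.1, 0, 0, 0, 0, 0, 2, 0, 0, 0, 0, 0, 0, 2, 0, 0, 0, 0, 0, 0, 1.5, 0, 0, 0, 0, 0, 0, 0, 0, 0]
}}

```text
t: 13.6
tool_pos: [0.4256, -0.1595, 0.0854]
tool_rot: [-1.189, 1.219, -1.245]
contact_force: [0.1, 0.0, -2.7]
opening: 0.0188
```

Run:
```python
from h import *
o,M=st()
go(M,o['tool_pos'],[.4225,-.1575,.0463],down(-.0314))
```

```text
t 13.6 pos [ 0.4256 -0.1595  0.0854] F [ 0.06  0.   -2.73] Tq [ 0.04  0.05 -0.01] op 0.0188
x [-0.0324 -0.9994  0.0072] y [ 0.0136 -0.0076 -0.9999] z [ 0.9994 -0.0323  0.0138] q [-0.523 -0.243  2.142  0.     1.227 -0.49 ]
shift cm [-0.22  3.9  -0.37]
rotvec [-0.0138 -0.001   0.0072]
```

Emit:
{"api": "servo_tool", "payload": {
  "commands": [-0.008, 0, 0.004, -0.2, 0, -0.3, 0, 0, 0, 0, 0, 0.8, 0, 0, 0, 0, 0, 0, 0, 0, 0]
}}

```text
t: 13.9
tool_pos: [0.4232, -0.1578, 0.0781]
tool_rot: [-1.191, 1.226, -1.24]
contact_force: [0.0, 0.0, -2.2]
opening: 0.0189
```

Run:
```python
from h import *
o,M=st()
go(M,o['tool_pos'],[.4225,-.1575,.0463],down(-.0314))
```

```text
t 13.9 pos [ 0.4232 -0.1578  0.0781] F [ 0.05  0.01 -2.17] Tq [-0.02  0.03 -0.06] op 0.0189
x [-0.033  -0.9994  0.004 ] y [ 0.007  -0.0042 -1.    ] z [ 0.9994 -0.033   0.0072] q [-0.522 -0.234  2.148 -0.     1.22  -0.489]
shift cm [-0.04  3.18 -0.09]
rotvec [-0.0072 -0.0016  0.004 ]
```

Emit:
{"api": "servo_tool", "payload": {
  "commands": [0, 0, 0, 0, 0.8, -0.1, 0, 0, 0, 0, 0, 0.8, -0.1, 0, 0, 0, 0, 0, 0.8, -0.05, 0, 0, 0, 0, 0, 0, 0, 0]
}}

```text
t: 14.3
tool_pos: [0.4216, -0.1584, 0.0534]
tool_rot: [-1.19, 1.224, -1.242]
contact_force: [-0.4, 0.0, -3.1]
opening: 0.019
```

Run:
```python
from h import *
o,M=st()
go(M,o['tool_pos'],[.4225,-.1575,.0463],down(-.0314))
```

```text
t 14.3 pos [ 0.4216 -0.1584  0.0534] F [-0.4  0.  -3.1] Tq [-0.01  0.01  0.01] op 0.019
x [-0.033  -0.9994  0.0054] y [ 0.0096 -0.0057 -0.9999] z [ 0.9994 -0.0329  0.0097] q [-0.525 -0.201  2.166 -0.     1.165 -0.492]
shift cm [-0.1   0.71  0.08]
rotvec [-0.0097 -0.0015  0.0054]
```

Emit:
{"api": "servo_tool", "payload": {
  "commands": [-0.003, 0, 0.002, -0.1, 0.35, 0.05, 0, 0, 0, 0, 0, 0.3, 0, 0, 0, 0, 0, 0, 0, 0, 0]
}}

```text
t: 14.6
tool_pos: [0.4225, -0.1575, 0.0464]
tool_rot: [-1.191, 1.227, -1.239]
contact_force: [-0.9, -1.0, -2.1]
opening: 0.019
```

Run:
```python
from h import *
o,M=st()
go(M,o['tool_pos'],[.4225,-.1575,.0463],down(-.0314))
d=shot('wrist','wrist10')
W=cloud(d)
P=W[(W[...,2]>.055)&(W[...,2]<.1)&(abs(W[...,0]-.426)<.03)]
for y in np.arange(-.1,.25,.04):
    s=P[abs(P[:,1]-y)<.008]
    if len(s): print(round(y,2),s[:,0].min().round(4),s[:,0].max().round(4),len(s),np.median(s[:,2]).round(4))
```

```text
t 14.6 pos [ 0.4225 -0.1575  0.0464] F [-0.93 -1.02 -2.11] Tq [0.06 0.01 0.04] op 0.019
x [-0.033  -0.9994  0.0034] y [ 0.0067 -0.0036 -1.    ] z [ 0.9994 -0.033   0.0068] q [-0.522 -0.185  2.166  0.     1.152 -0.489]
shift cm [-0.    0.01 -0.  ]
rotvec [-0.0068 -0.0016  0.0034]
-0.1 0.414 0.4342 2910 0.0701
-0.06 0.4153 0.4352 1347 0.07
```

View pics/wrist10.png

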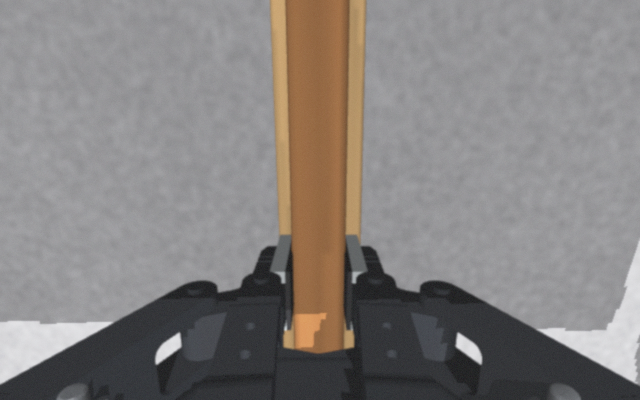

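The pole top is back at z = 0.070 and x is within 1 mm of the start. I release it and retreat straight up.

Emit:
{"api": "servo_tool", "payload": {
  "commands": [0, 0, 0, 0, 0, 0, 0.4, 0, 0, 0, 0, 0, 0, 0.7, 0, 0, 0, 0, 0, 0, 1, 0, 0, 0, 0, 0, 0, 1, 0, 0, 0, 0, 0, 0, 1, 0, 0, 0, 0, 0, 0, 1, 0, 0, 0, 0, -1, 0, 1, 0, 0, 0, 0, -2, 0, 1, 0, 0, 0, 0, -3, 0, 1, 0, 0, 0, 0, -4, 0, 1, 0, 0, 0, 0, -4, 0, 1, 0, 0, 0, 0, -4, 0, 1, 0, 0, 0, 0, -4, 0, 1, 0, 0, 0, 0, 0, 0, 1]
}}

```text
t: 16.05
tool_pos: [0.4204, -0.1563, 0.2814]
tool_rot: [-1.19, 1.223, -1.243]
contact_force: [0.5, -0.6, 0.6]
opening: 0.0853
```

Run:
```python
from h import *
o,M=st()
s=shot('scene','scene11');t=shot('top','top11')
for n,d,d0 in (('s',s,load('scene0')),('t',t,load('top0'))):
  for lab,dd in (('before',d0),('now',d)):
    W=cloud(dd)
    P=W[(abs(W[...,0]-.425)<.035)&(abs(W[...,2]-.068)<.012)&(W[...,1]<.32)&(W[...,1]>-.56)]
    q=[]
    for y in [-.46,-.4,-.3,-.24,-.2,-.06,-.02,.1,.14,.18]:
        k=P[abs(P[:,1]-y)<.012]
        if len(k): q.append([y,np.median(k[:,0]),np.median(k[:,2])])
    q=np.array(q);print(n,lab,'x',np.polyfit(q[:,0]+.157,q[:,1],1).round(4),'z',np.polyfit(q[:,0]+.157,q[:,2],1).round(4),'tipY',np.sort(P[:,1])[-5:].round(4), 'back',np.sort(P[:,1])[:3].round(4))
W=cloud(s)
mask=np.zeros(W.shape[:2],np.uint8);cv2.fillPoly(mask,[np.array([[312,55],[330,60],[325,85],[312,80]])],1);cv2.fillPoly(mask,[np.array([[355,68],[383,78],[381,105],[352,95]])],1)
Q=W[mask>0];Q=Q[np.isfinite(Q).all(1)]
for _ in range(6):
    A=np.c_[Q[:,0],Q[:,2],np.ones(len(Q))];f=np.linalg.lstsq(A,Q[:,1],rcond=None)[0];r=Q[:,1]-A@f;Q=Q[abs(r)<max(.004,2*r.std())]
print('flap theta',np.arctan(-f[1]),f@[.45,.4,1],f@[.45,.607,1])
```

```text
t 16.05 pos [ 0.4204 -0.1563  0.2814] F [ 0.48 -0.65  0.62] Tq [-0.01  0.    0.02] op 0.0853
x [-0.033  -0.9994  0.0054] y [ 0.0107 -0.0058 -0.9999] z [ 0.9994 -0.033   0.0109] q [-0.522 -0.423  1.945  0.     1.607 -0.489]
s before x [0.0224 0.4228] z [-0.0007  0.0681] tipY [0.2413 0.2422 0.2431 0.2435 0.2448] back [-0.5206 -0.52   -0.5193]
s now x [0.0295 0.4224] z [-0.0013  0.0682] tipY [0.239  0.2403 0.2411 0.2421 0.2465] back [-0.5207 -0.5203 -0.52  ]
t before x [0.025  0.4259] z [-0.0001  0.0718] tipY [0.2444 0.2448 0.2478 0.2478 0.2479] back [-0.5134 -0.5126 -0.5125]
t now x [0.0285 0.4251] z [0.0005 0.072 ] tipY [0.2443 0.2449 0.2484 0.2485 0.2486] back [-0.5139 -0.5133 -0.5121]
flap theta 0.0014357815786713922 0.49433180803401483 0.4940346010430022
```

View pics/scene11.png

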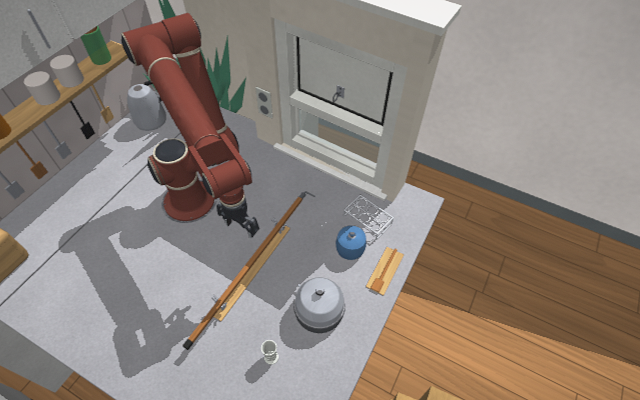

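The pole is back in both brackets, with its back end at (188,345) and its hook at (308,194) as at the start. The flap is flush, the other things have not moved, and the gripper is clear.

Run:
```python
from h import *
print(ticket.finish_job());st()
```

```text
the job is handed in; nothing more can be done
None
the job is handed in; nothing more can be done
```

The vent flap is shut and the pole is back in its rack. I handed the job in at about 16 s of the 58 s allowed. I took the pole from the rack, put the beak through the ring from the left and drew the flap in slowly. Then I moved the beak to the ring centre, slid it out sideways, and laid the pole in both brackets before backing the gripper away.

**Flap:** the contact force rose from about 4 N to 8.8 N as the flap met its stop, and the pole moved no further. After unhooking and at the end, the flap's measured plane was the same within noise (tilt 0.001 to 0.006 rad, down from 0.315), so it stayed shut.

**Pole:** it lies at the same height as before, and its position across and along the rack is within about 1 mm. Its direction differs from the start by about 0.004 to 0.007 rad, which is within the slack of the brackets.

**Other things:** in the last picture nothing else on the shelf had moved and the gripper was clear. I judged this by eye and did not measure it. No check failed.

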